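# Snap the dust cap onto the up-looking camera lens

### The job

The probe station is being packed for shipping and one of its two upright camera lenses is still bare. Pick up the round push-on dust cap that lies open side down on the table, set it squarely over the bare lens and press it down, without ramming it, until it clicks past the lens's front ring; keep on pressing after the click so that it sits fully home, and finish while still holding the cap pressed down onto the lens. Leave the other loose things on the table where they are.

Things in the scene. Friction and masses are not known exactly. Their poses are not given: they have to be found in the camera images.
- cap_center (a point): centre (half-way up) of the dust cap: black plastic, round, flat closed top, finely ribbed side, 52 mm across, 23 mm high, open below, about 42 g. It lies on the table closed top up, this point 11.5 mm above the table; z axis up out of the top. It is the only loose closed cap of this width: the smaller cap (32 mm) and the open ring (50 mm, no top) do not fit.
- cap_seat (a point): centre of the underside of the cap's closed top, inside the cap, 6.5 mm above cap_center: the face that comes to rest on the lens rim; z axis as the cap's. The skirt below it is 46 mm wide inside and 18 mm deep, with four sprung snap tabs 6.5 mm above the open edge that leave 36 mm between them.
- cap: the dust cap as a whole with its four tabs; origin at the centre of its open lower edge, z axis up out of the closed top. As it is pushed down, the tabs meet the lens's lead-in when cap_seat is about 8 mm above lens_rim, the push rises to about 10 N, at about 4 mm the tabs pass the ring and the push suddenly drops (the tabs even draw the cap down with some 5 N), and at 0 its top rests hard on the rim: home.
- lens_rim (a point): centre of the flat front rim of the bare lens, which points straight up, 0.215 to 0.235 m above the table; z axis up. Lens and stand are fixed. The front is a cone, 31 mm across at the rim, widening to a 40 mm ring 7 mm below, with a 33 mm groove behind it. The barrel is at most 41 mm across down to 60 mm below the rim; the 51 mm wide clamp ring and the stand lie lower.
- lens: the bare lens unit as a whole, fixed: dark red camera box 44 mm square, black lens tube upright on it, glass showing at the top; origin at the centre of the camera's underside, 165 mm below the rim. The other upright lens of the same make, on the other side of the table, wears its cap already and needs nothing; its top is at most 0.24 m high.
- mount_cap: small black disc-shaped cap, 32 mm across and 12 mm high, loose; to be left alone. Origin at the centre of its underside.
- hood_ring: black open ring, 50 mm across, 20 mm high, loose; to be left alone. Origin at the centre of its underside.
- filter_case: flat round grey filter case, 68 mm across and 12 mm high, loose; to be left alone. Origin at the centre of its underside.
- driver: screwdriver 160 mm long lying on the table, loose; to be left alone.
- post_puck: short steel post 60 mm high on a round foot of 38 mm, loose; to be left alone. Origin at the centre of its underside.
- cleaner: small amber bottle of lens cleaner, 34 mm across and 85 mm high, loose; to be left alone. Origin at the centre of its underside.
- screw_tray: white open tray 85 x 60 x 18 mm with screws, loose; to be left alone. Origin at the centre of its underside.
Not all that is in view belongs to the job. Leave any yellow look-alike of the cap alone.

How it is judged (in metres and radians):
On the way, in this order (a step that is already met when the one before it is completed fails the run):
1. the cap is lifted clear of the table in the gripper (height (world z) of cap_center above 0.06 m and contact force between the fingers and cap above 0.5 N), for 0.2 s.
2. the cap has clicked past the lens's front ring and sits home (horizontal distance between cap_seat and lens_rim below 0.0035 m and z of cap_seat in the frame of lens_rim between -0.003 and 0.0015 m), for 0.1 s.
At the end, for the whole second after the job is handed in: Through the last second the cap sits home on the bare lens: its inner top within 1.5 mm of the rim, centred within 3.5 mm, level within 0.07 rad; the robot is still on the cap with more than 2 N and the cap is pressed onto the lens with more than 3 N (all of step 2 and angle between the z axis of cap_seat and the z axis of lens_rim, either way round below 0.07 rad and contact force between any of the fingers, the arm and cap above 2 N and contact force between cap and lens above 3 N); the arm keeps its last pose, push and grip.
It fails at once if the lens is rammed: more than 60 N between cap and lens (contact force between cap and lens above 60 N).
It fails at once if another loose thing is moved by more than 25 mm (distance of any of mount_cap, hood_ring, filter_case, driver, post_puck, cleaner, screw_tray from where it was at the start of the episode above 0.025 m).
It also fails if it takes over 67 s, if anything falls off the work surface, if the arm or the gripper's body presses on something with over 40 N, if the wrist force passes 120 N, or if a joint passes its speed limit or range.

### The arm

A 7-joint arm with a two-finger parallel gripper is mounted at the origin on the work surface. World frame = base frame: x ahead of the robot, y to its left, z up, the work surface at z = 0. Lengths are in mm, angles in rad, forces in N, time in s.
With the tool pointing down it reaches from about 400 to 875 mm from the base axis. Payload 4.4 kg.
Tool frame: the origin (TCP) lies at the very end of the fingers, on their centre line; the grasp point (between the pads) lies 19 mm behind it; z points along the fingers, y is the line along which they close (so a half turn about z gives the same grasp; the last joint's range is limited). The gripper opens to 85 mm and grips with 20 to 120 N. Pads are 22 mm wide; open, the fingers measure 114 mm over their backs; the gripper's body (76 mm by 85 mm) begins 54 mm behind the grasp point. The pads swing forward as they close: fully open they stand 13 mm farther back than shut.
Start: joints at [-1.389, 0.628, 0.038, 1.517, -0.027, 0.996, -0.02], TCP at [159.401, 630.166, 231.313] pointing down, gripper open.
Joint ranges: [-3.06, 3.06], [-0.37, 2.12], [-1.25, 1.32], [0.18, 2.47], [-1.1, 4.24], [0.23, 1.98], [-2.94, 2.94]. Speed limits (rad/s): [2.57, 2.57, 3.14, 3.14, 3.14, 3.14, 3.14].

### API

Orientations are given as [roll, pitch, yaw] about the fixed x, y, z axes, in that order (R = Rz(yaw) Ry(pitch) Rx(roll)).
In Python, from cell import read_state, get_image, camera_info, finish_job gives the robot as it stands.
- The arm moves only by the tool play_rows, never from a script. Its argument "deltas" is one flat list of numbers, 7 for each row, row after row: the shift along the tool's x, y, z in mm, then the turn, a rotation vector about the tool's x, y, z in rad, then the opening, from 0 (shut) to 1 (fully open). In form: [dx, dy, dz, ax, ay, az, grip, dx, dy, dz, ax, ay, az, grip, ...]. A call has 1 to 10 rows; each row is the pose to reach, as a shift and turn from the pose commanded when the call began, along the tool's axes at that moment; what a row does not reach only later rows make up. A row lasts 1/8 s, in which the tool goes at most 62.5 mm and 10.7 degrees, less where a joint would pass 70% of its speed; a pose out of reach is approached as far as the arm can. A call with a gripper value outside its range is refused whole. The fingers move at their own pace and stop on an object; the grip force is fixed at half the most. Time passes only in rows, so rows that repeat a pose let the fingers close. It gives the time, the measured TCP pose, the force, the opening and the grip force at its end, in the units of the state.
- read_state(): the state, without advancing time (a new reading comes with each control period).
- get_image(name): name is "scene" or "side" or "wrist"; returns the picture (480x640x3 uint8, red, green, blue); there is no depth.
- camera_info(name): a dict with "fx", "fy", "cx", "cy" (pixels), "T" (4x4, takes a point from camera to world coordinates). Camera axes: x right, y down, z forward; pixel columns grow to the right and rows downward; lengths in mm; the calibration is good to about 2 mm. The wrist camera is an equidistant fisheye: a pixel r from the principal point sees the ray r / f radians off the axis. A picture is of the moment at which its call begins: read the wrist's pose just before it. camera_info takes no time and is no camera call; for the wrist camera it gives the pose at the moment of the call.
- finish_job(): hands the job in; it is judged then, once.
The state is a dict: "clock": time; "qpos": joint angles; "qd": joint speeds; "tau": joint torques, N m; "eef_pos": TCP position; "tool_rot": TCP orientation; "force": force on the tool from outside, world axes, zero at the start; "torque": the same for the moment, N m; "width": finger opening in mm; "gripper_force": force on a finger pad.
Only numpy, scipy, OpenCV 4.12 (cv2) and the standard library are available. Lean on these libraries where they do the work, as an engineer would, in place of code of your own. Each camera call takes 0.05 s, during which the arm holds its last target. There are 200 camera calls.

## Working session

There is one attempt and no reset: what is moved stays moved. The work goes in short steps, Python scripts to look and compute and a tool call to move; the robot and the scene stay as the last step left them, time stands still between calls to the robot, and variables do not carry over. Pictures are saved under pics/ and viewed, at most 10 in all, crops included, and the job is handed in when it is done.

Besides the shell and the picture viewer there is one more tool, called after ">>>" in YAML: its name, and indented under it one key for each argument. play_rows: Moves the arm, as the interface text tells. Its arguments: {"type":"object","properties":{"deltas":{"type":"array"}},"required":["deltas"]}

```bash
mkdir -p pics; ls; python3 - <<'E'
from cell import *
import cv2,numpy as np
for n in("scene","side","wrist"):
    i=camera_info(n); print(n,{k:(np.round(v,3).tolist()) for k,v in i.items() if k!='name'})
    cv2.imwrite(f"pics/{n}0.png",get_image(n)[:,:,::-1])
print(read_state())
E
```

```text
pics
scene {'fx': 439.468, 'fy': 439.468, 'cx': 324.195, 'cy': 240.978, 'T': [[0.164, 0.636, -0.754, 1235.154], [0.986, -0.103, 0.128, -109.605], [0.004, -0.765, -0.644, 752.729], [0.0, 0.0, 0.0, 1.0]]}
side {'fx': 534.969, 'fy': 534.969, 'cx': 319.957, 'cy': 235.403, 'T': [[0.963, -0.198, 0.181, 338.335], [-0.268, -0.711, 0.65, -712.834], [-0.0, -0.675, -0.738, 974.366], [0.0, 0.0, 0.0, 1.0]]}
wrist {'fx': 371.648, 'fy': 371.648, 'cx': 317.341, 'cy': 241.053, 'T': [[0.244, 0.919, 0.311, 80.449], [0.97, -0.231, -0.08, 649.436], [-0.001, 0.321, -0.947, 373.203], [0.0, 0.0, 0.0, 1.0]]}
{'clock': 0.15, 'qpos': array([-1.388795  ,  0.6291617 ,  0.03847809,  1.51812069, -0.02697969,
        0.99630283, -0.01999189]), 'qd': array([-8.78989632e-05, -3.19432432e-03,  6.93747869e-04, -1.37011343e-03,
       -6.49909385e-05,  5.11297779e-04,  5.18218141e-04]), 'tau': array([ 1.64026860e-03, -5.63793325e+01,  1.22774620e+00, -1.93648875e+01,
        1.10960464e-02,  7.41606083e-03, -1.27699656e-05]), 'eef_pos': array([159.3031497 , 629.69278372, 230.58835411]), 'tool_rot': array([-3.14011939e+00,  4.27722332e-05,  2.89378689e+00]), 'force': array([-0.50472415, -0.44622891,  0.04549352]), 'torque': array([-0.00398136, -0.01352299, -0.01184457]), 'gripper_force': 0.0, 'width': 85.5330794902661}
```

View pics/scene0.png

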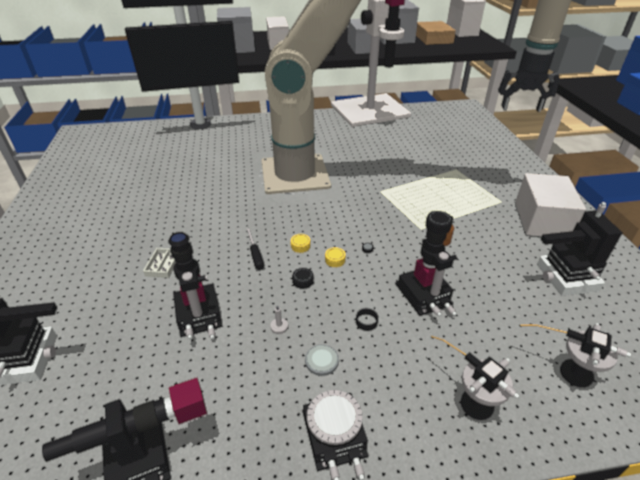

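View pics/side0.png

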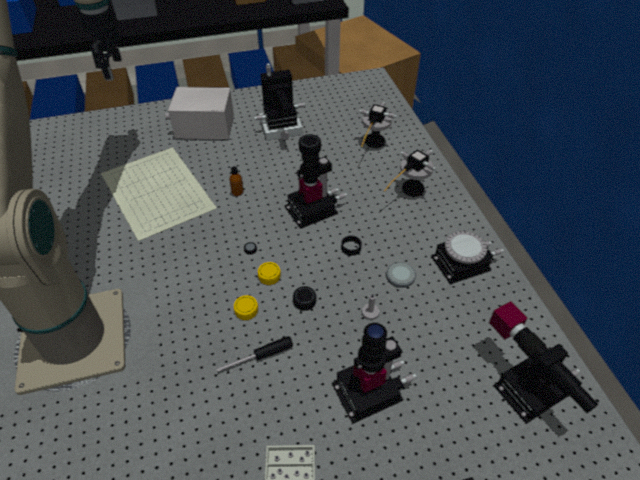

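View pics/wrist0.png

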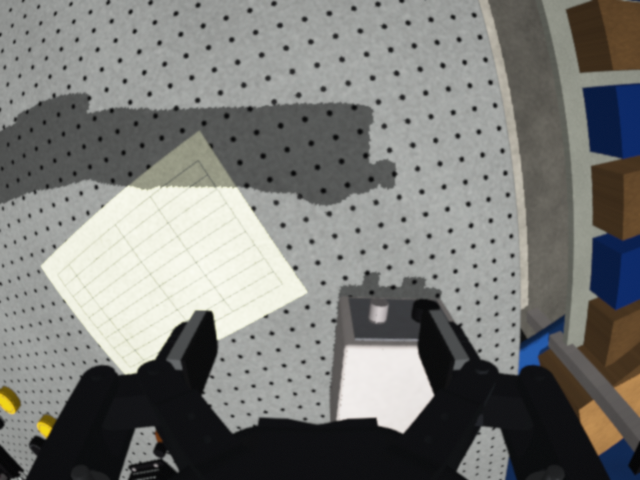

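Candidates for the cap, with pixels in scene and side views:
- Black closed disc: scene (303,278), side (305,298).
- Open black ring: (367,319) / (351,244).
- Small cap: (368,247) / (250,248).
- Yellow look-alikes: (301,243) and (335,257).

I choose the black closed disc. The bare lens shows blue glass at (180,240) / (375,332). The lens at (438,220) / (310,147) already wears its cap. The wrist view shows only the paper and the grey box.

```bash
cat > h.py <<'E'
from cell import *
import cv2,numpy as np
def ray(info,u,v):
    T=np.array(info["T"]);d=T[:3,:3]@[(u-info["cx"])/info["fx"],(v-info["cy"])/info["fy"],1]
    return T[:3,3],d/np.linalg.norm(d)
def onplane(info,u,v,z):
    o,d=ray(info,u,v);return o+d*(z-o[2])/d[2]
def tri(r1,r2):
    (a,d),(b,e)=r1,r2
    s=np.linalg.lstsq(np.c_[d,-e],b-a,rcond=None)[0]
    p,q=a+s[0]*d,b+s[1]*e
    return (p+q)/2,np.linalg.norm(p-q)
def blob(mask,u,v,r):
    "largest component in a window round (u,v)"
    m=np.zeros_like(mask);m[v-r:v+r,u-r:u+r]=mask[v-r:v+r,u-r:u+r]
    n,l,s,c=cv2.connectedComponentsWithStats(m)
    k=1+np.argmax(s[1:,4]);return s[k],c[k]
E
python3 - <<'E'
from h import *
I={n:get_image(n) for n in("scene","side")};C={n:camera_info(n) for n in I}
rows=[]
R={}
for n,cap,lens in(("scene",(303,278),(180,240)),("side",(305,298),(375,332))):
    im=I[n].astype(int);bk=(im.max(2)<70).astype(np.uint8)
    bl=((im[:,:,2]-im[:,:,0]>12)).astype(np.uint8)
    s,c=blob(bk,*cap,18);print(n,"cap",s,c,onplane(C[n],*c,11.5)); R[n,'cap']=ray(C[n],*c)
    s,c=blob(bl,*lens,16);print(n,"glass",s,c); R[n,'l']=ray(C[n],*c)
    rows.append(np.hstack([cv2.resize(I[n][v-25:v+25,u-25:u+25],(390,290),interpolation=cv2.INTER_CUBIC) if 0 else cv2.resize(I[n][v-20:v+20,u-20:u+20],(290,290),interpolation=cv2.INTER_CUBIC) for u,v in(cap,lens)]))
for k in('cap','l'):print(k,tri(R['scene',k],R['side',k]))
cv2.imwrite("pics/crop1.png",np.vstack(rows)[:,:,::-1])
E
```

```text
scene cap [292 269  22  20 337] [302.48071217 278.22551929] [494.21903436 -35.91484024  11.5       ]
scene glass [171 233  15   9 103] [177.78640777 237.32038835]
side cap [293 286  24  27 489] [304.10633947 298.4192229 ] [490.16913556 -35.82039946  11.5       ]
side glass [367 324  18  15 199] [375.10552764 331.00502513]
cap (array([490.8610179 , -34.94965562,   8.90141897]), np.float64(1.7142755998102))
l (array([ 553.87264692, -276.53895487,  218.60404766]), np.float64(0.4618453041367746))
```

View pics/crop1.png

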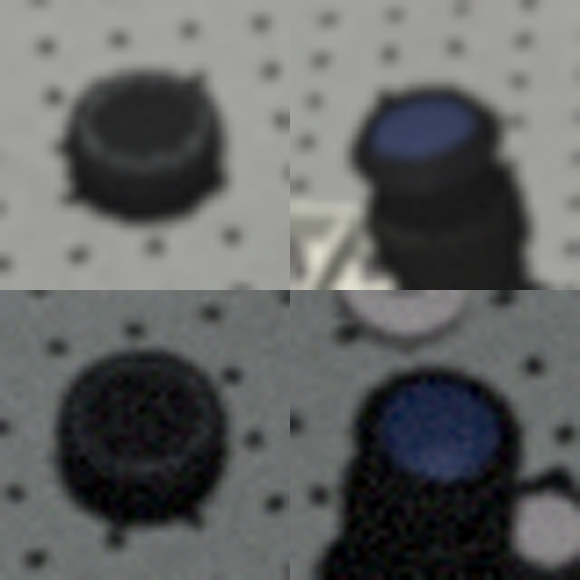

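The crop confirms it: the first object is a closed, ribbed black cap, and the second is the bare lens with its blue glass. The triangulated heights (8.9 mm and 218.6 mm) are plausible. Next I need the neighbours' positions to choose the grasp yaw.

```bash
python3 - <<'E'
from h import *
C={n:camera_info(n) for n in("scene","side")}
for k,a,b in(("capped",(438,218),(310,143)),("yel1",(301,243),(245,307)),("yel2",(335,257),(269,273)),("mount",(368,247),(250,248)),("hood",(367,319),(351,244)),("post",(278,312),(371,305)),("drv_tip?",(248,232),(218,374)),("drv_end",(260,267),(290,342)),("cleaner",(445,235),(236,182)),("lensclampknob",(205,258),(392,348))):
    p,e=tri(ray(C["scene"],*a),ray(C["side"],*b));print(k,p.round(),e.round(1),(p-[491.5,-36,0])[:2].round())
s=read_state();y=s["tool_rot"][2]
print(np.rad2deg(y))
E
```

```text
capped [577. 233. 220.] 1.2 [ 86. 269.]
yel1 [361. -22.   9.] 1.5 [-130.   14.]
yel2 [431.  55.  10.] 1.3 [-61.  91.]
mount [403. 147.   6.] 0.6 [-89. 183.]
hood [639.  87.  11.] 3.0 [147. 123.]
post [ 617. -106.   39.] 7.8 [125. -70.]
drv_tip? [ 280. -159.   -2.] 0.7 [-211. -123.]
drv_end [ 435. -133.    8.] 0.9 [-56. -97.]
cleaner [409. 354.  30.] 11.4 [-83. 390.]
lensclampknob [ 578. -256.  162.] 53.6 [  86. -220.]
165.80266007029246
```

>>> play_rows:
  deltas: [-48, -56, 3, 0, 0, 0.158, 1, -97, -113, 6, 0, 0, 0.317, 1, -146, -169, 9, 0, 0, 0.475, 1, -194, -226, 12, 0, 0, 0.634, 1, -243, -282, 15, 0, 0, 0.79, 1, -291, -338, 19, 0, 0, 0.95, 1, -340, -395, 22, 0, 0, 1.11, 1, -388, -451, 25, 0, 0, 1.27, 1, -437, -508, 28, 0, 0, 1.43, 1, -485, -564, 31, 0, 0, 1.585, 1]

```text
clock: 1.5
eef_pos: [439.0, 69.8, 205.4]
tool_rot: [3.141, -0.001, 1.304]
force: [1.0, 0.9, 0.1]
width: 85.5
gripper_force: 0.0
```

>>> play_rows:
  deltas: [-44, 39, 2, 0, 0, 0, 1, -88, 78, 5, 0, 0, 0, 1, -88, 78, 5, 0, 0, 0, 1, -88, 78, 5, 0, 0, 0, 1, -88, 78, 5, 0, 0, 0, 1]

```text
clock: 2.12
eef_pos: [490.1, -32.1, 200.1]
tool_rot: [-3.141, -0.001, 1.311]
force: [-0.6, 0.6, -0.0]
width: 85.5
gripper_force: 0.0
```

```bash
cat >> h.py <<'E'
def fray(info,u,v):
    T=np.array(info["T"]);p=np.array([u-info["cx"],v-info["cy"]]);r=np.hypot(*p);t=r/info["fx"]
    return T[:3,3],T[:3,:3]@[*(p/max(r,1e-9)*np.sin(t)),np.cos(t)]
def fplane(info,u,v,z):
    o,d=fray(info,u,v);return o+d*(z-o[2])/d[2]
def fproj(info,P):
    T=np.array(info["T"]);c=T[:3,:3].T@(np.array(P)-T[:3,3]);r=np.hypot(c[0],c[1]);t=np.arctan2(r,c[2])
    return np.array([info["cx"],info["cy"]])+c[:2]/r*t*info["fx"]
E
python3 - <<'E'
from h import *
c=camera_info("wrist");im=get_image("wrist");s=read_state()
print(s["eef_pos"],s["tool_rot"],s["force"],fproj(c,[491.5,-36,11.5]))
cv2.imwrite("pics/w1.png",im[:,:,::-1])
E
```

```text
[490.14569526 -32.07515801 200.14632116] [-3.14078522e+00 -6.60555948e-04  1.31166184e+00] [-0.35414433  0.67222283 -0.35042802] [318.50724276 214.09868158]
```

View pics/w1.png

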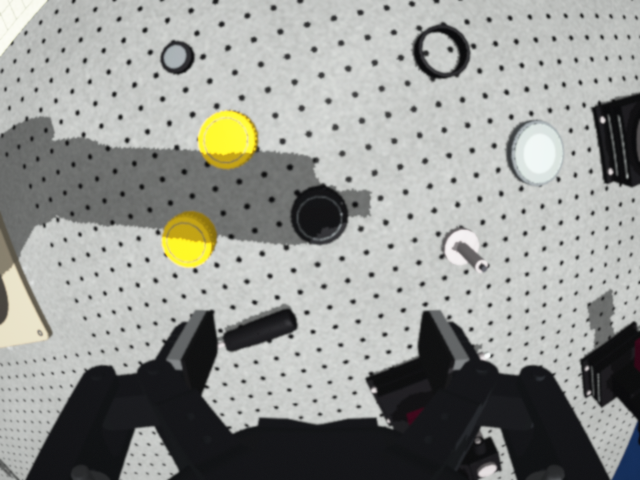

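The cap is at about (320,214) in the wrist view, where predicted. The driver handle (260,328) and post (460,247) are clear of it.

```bash
python3 - <<'E'
from h import *
c=camera_info("wrist");im=get_image("wrist");s=read_state()
for t in(45,60):
    m=(im.max(2)<t).astype(np.uint8);m=cv2.morphologyEx(m,cv2.MORPH_OPEN,np.ones((9,9),np.uint8))
    b,q=blob(m,320,214,40);p=fplane(c,*q,11.5)
    print(t,b,q,p)
a,y=s["eef_pos"],s["tool_rot"][2]
d=p-a;X=np.array([np.cos(y),np.sin(y)]);Y=np.array([np.sin(y),-np.cos(y)])
print("tool shift",d[:2]@X,d[:2]@Y,a[2])
E
```

```text
45 [ 299  198   40   38 1170] [317.77863248 215.79145299] [490.58937004 -37.43228311  11.5       ]
60 [ 293  186   52   52 1980] [317.82929293 211.08282828] [491.77559518 -33.1178644   11.5       ]
tool shift -0.4685702642107785 1.6522424006789436 200.22778112647512
```

```bash
python3 - <<'E'
from h import *
c=camera_info("wrist");im=cv2.imread("pics/w1.png");s=read_state()
a,y=s["eef_pos"],s["tool_rot"][2]
X=np.array([np.cos(y),np.sin(y)]);Y=np.array([np.sin(y),-np.cos(y)])
for t in(70,80,90):
    m=(im.max(2)<t).astype(np.uint8);m=cv2.morphologyEx(m,cv2.MORPH_OPEN,cv2.getStructuringElement(2,(13,13)))
    b,q=blob(m,320,214,40);q=b[:2]+(b[2:4]-1)/2;p=fplane(c,*q,11.5);d=p-a
    print(t,b,q,p.round(1),"tool",d[:2]@X,d[:2]@Y)
E
```

```text
70 [ 291  185   55   56 2288] [318.  212.5] [491.7 -34.6  11.5] tool -1.9578420534584329 1.9986379675803638
80 [ 291  184   55   58 2347] [318.  212.5] [491.7 -34.6  11.5] tool -1.9578420534584329 1.9986379675803638
90 [ 290  184   57   58 2410] [318.  212.5] [491.7 -34.6  11.5] tool -1.9578420534584329 1.9986379675803638
```

>>> play_rows:
  deltas: [-2.5, 2, 40, 0, 0, 0, 1, -2.5, 2, 90, 0, 0, 0, 1, -2.5, 2, 140, 0, 0, 0, 1, -2.5, 2, 170, 0, 0, 0, 1, -2.5, 2, 180, 0, 0, 0, 1, -2.5, 2, 187, 0, 0, 0, 1, -2.5, 2, 193, 0, 0, 0, 1, -2.5, 2, 198, 0, 0, 0, 1, -2.5, 2, 198, 0, 0, 0, 1, -2.5, 2, 198, 0, 0, 0, 1]

```text
clock: 3.48
eef_pos: [492.1, -36.8, 2.5]
tool_rot: [3.141, -0.0, 1.309]
force: [0.0, 0.5, 0.3]
width: 85.2
gripper_force: 0.0
```

```bash
python3 - <<'E'
from h import *
c=camera_info("wrist");im=get_image("wrist");s=read_state()
print(s["eef_pos"],s["tool_rot"],s["force"],fproj(c,[491.7,-35,11.5]),fproj(c,[491.7,-35,23]))
cv2.imwrite("pics/w2.png",im[:,:,::-1])
E
```

```text
[492.08964443 -36.79783649   2.49294623] [ 3.14111023e+00 -1.20634197e-04  1.30882603e+00] [-0.4302021   0.86883788  0.7840332 ] [312.07560746 321.36539257] [311.74319396 336.42405025]
```

View pics/w2.png

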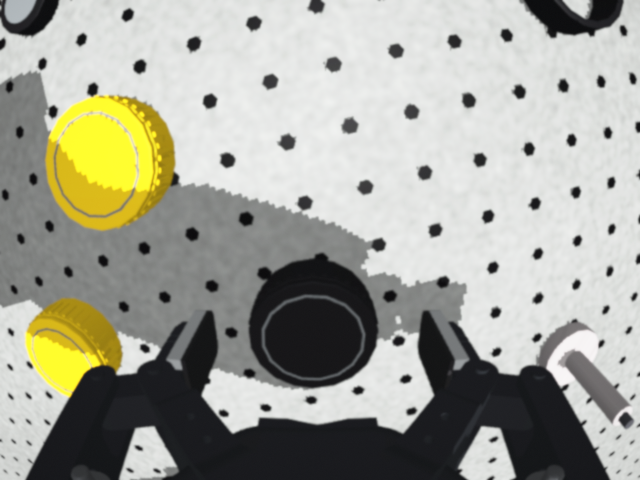

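The cap is centred between the fingers. Its top ring is at about (314,337), against a predicted (312,336). I shift 1.5 mm along tool x, lower 2 mm and close.

>>> play_rows:
  deltas: [1.5, 0, 2, 0, 0, 0, 1, 1.5, 0, 2, 0, 0, 0, 1, 1.5, 0, 2, 0, 0, 0, 0, 1.5, 0, 2, 0, 0, 0, 0, 1.5, 0, 2, 0, 0, 0, 0, 1.5, 0, 2, 0, 0, 0, 0, 1.5, 0, 2, 0, 0, 0, 0, 1.5, 0, 2, 0, 0, 0, 0, 1.5, 0, 2, 0, 0, 0, 0, 1.5, 0, 2, 0, 0, 0, 0]

```text
clock: 4.78
eef_pos: [492.2, -35.3, 0.7]
tool_rot: [3.142, -0.0, 1.308]
force: [-1.2, -0.8, 5.5]
width: 49.7
gripper_force: 61.6
```

>>> play_rows:
  deltas: [0, 0, -5, 0, 0, 0, 0, 0, 0, -20, 0, 0, 0, 0, 0, 0, -50, 0, 0, 0, 0, 0, 0, -90, 0, 0, 0, 0, 0, 0, -130, 0, 0, 0, 0, 0, 0, -180, 0, 0, 0, 0, 0, 0, -230, 0, 0, 0, 0, 0, 0, -280, 0, 0, 0, 0, 0, 0, -280, 0, 0, 0, 0, 0, 0, -280, 0, 0, 0, 0]

```text
clock: 6.02
eef_pos: [491.5, -35.0, 280.2]
tool_rot: [-3.141, -0.001, 1.309]
force: [-0.6, 0.9, -0.8]
width: 49.9
gripper_force: 62.2
```

```bash
python3 - <<'E'
from h import *
c=camera_info("wrist");im=get_image("wrist");s=read_state()
T=np.array(c["T"]);e=s["eef_pos"]
print(e,s["tool_rot"],s["force"],fproj(c,e+[0,0,22.5]))
cv2.imwrite("pics/w3.png",im[:,:,::-1])
g=cv2.convertScaleAbs(im[230:470,190:450],alpha=2.5,beta=10)
cv2.imwrite("pics/w3c.png",cv2.resize(g,None,fx=2.4,fy=2.4,interpolation=cv2.INTER_CUBIC)[:,:,::-1])
E
```

```text
[491.1959995  -34.98191468 279.49022715] [-3.13951383e+00  5.82487978e-05  1.30889197e+00] [ 0.16872352  0.28730526 -0.82680272] [313.15631376 341.88857309]
```

View pics/w3c.png

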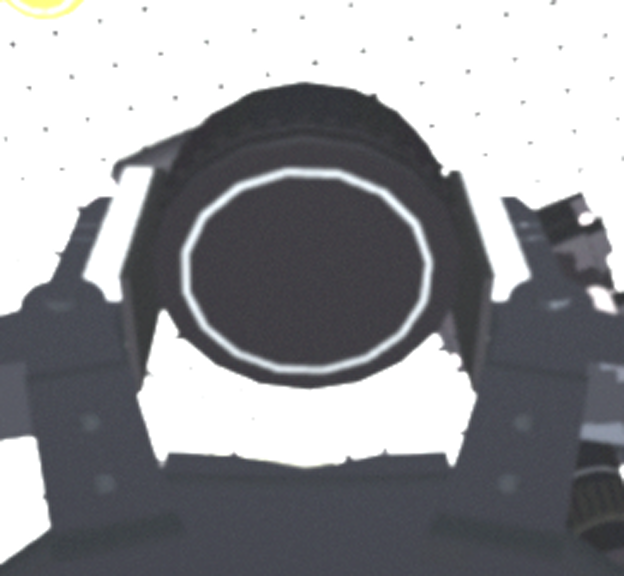

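The cap is gripped level and central between the pads. Its ring centre is at about (317,343) in the full frame, against a TCP prediction of (313,342), so the wrist camera has a bias of about 4 px to the side. Next I look at the lens from the wrist, standing 40 mm past it.

>>> play_rows:
  deltas: [-40, 19, 0, 0, 0, 0, 0, -90, 43, 0, 0, 0, 0, 0, -140, 67, 0, 0, 0, 0, 0, -190, 91, 0, 0, 0, 0, 0, -235, 112, 0, 0, 0, 0, 0, -257, 123, 0, 0, 0, 0, 0, -257, 123, 0, 0, 0, 0, 0, -257, 123, 0, 0, 0, 0, 0, -257, 123, 0, 0, 0, 0, 0, -257, 123, 0, 0, 0, 0, 0]

```text
clock: 7.32
eef_pos: [544.8, -314.2, 280.2]
tool_rot: [-3.141, -0.001, 1.31]
force: [-0.7, -0.2, -0.9]
width: 50.0
gripper_force: 62.2
```

```bash
python3 - <<'E'
from h import *
c=camera_info("wrist");im=get_image("wrist");s=read_state()
e=s["eef_pos"];print(e,s["tool_rot"],s["force"],fproj(c,[553.9,-276.5,218.6]))
cv2.imwrite("pics/w4.png",im[:,:,::-1])
a=im.astype(int);bl=(a[:,:,2]-a[:,:,0]>12).astype(np.uint8)
u,v=fproj(c,[553.9,-276.5,218.6]).astype(int)
b,q=blob(bl,u,v,45);print(b,q,fplane(c,*q,218.6))
E
```

```text
[ 544.77240738 -314.44440417  280.3428971 ] [ 3.14147093e+00 -4.30461782e-04  1.31004922e+00] [ 1.17239119  0.10915138 -0.17013129] [313.34349291 197.77811128]
[ 292  177   48   46 1741] [315.28431936 199.40321654] [ 554.7110147  -277.68335058  218.6       ]
```

View pics/w4.png

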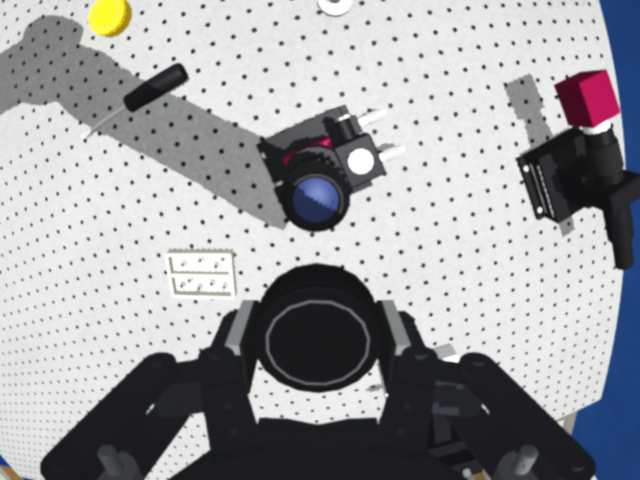

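The wrist view puts the glass at (315,199), which gives (554.7,-277.7) and agrees with the fixed cameras to about 1.5 mm. I fit the cap ring (about (318,343)) in the same picture to cancel the camera bias.

```bash
python3 - <<'E'
from h import *
c=camera_info("wrist");im=cv2.imread("pics/w4.png");e=read_state()["eef_pos"];y=1.3095
w=im.max(2)[295:388,262:374]
m=((w>60)).astype(np.uint8)
cs,_=cv2.findContours(m,cv2.RETR_LIST,cv2.CHAIN_APPROX_NONE)
for k in cs:
    if len(k)<100:continue
    el=cv2.fitEllipse(k);q=np.array(el[0])+[262,295];p=fplane(c,*q,e[2]+22.3)
    X=np.array([np.cos(y),np.sin(y)]);Y=np.array([np.sin(y),-np.cos(y)]);d=(p-e)[:2]
    print(len(k),el,q,"off tool",d@X,d@Y,"target for lens",np.array([554.7,-277.7])-d)
    print("shift",(np.array([554.7,-277.7])-d-e[:2])@X,(np.array([554.7,-277.7])-d-e[:2])@Y)
E
```

```text
253 ((55.22883224487305, 47.49229049682617), (79.658935546875, 98.17084503173828), 90.13949584960938) [317.22883224 342.4922905 ] off tool -0.04290971994078116 1.2746257547498354 target for lens [ 553.47972526 -277.3292688 ]
shift 38.104684078855804 -1.1763118430606185
270 ((55.22148895263672, 47.191959381103516), (85.29749298095703, 104.07911682128906), 90.09024047851562) [317.22148895 342.19195938] off tool 0.09951628075072598 1.2715903011244607 target for lens [ 553.44586433 -277.46764444]
shift 37.9622580781643 -1.1732763894352423
```

>>> play_rows:
  deltas: [20, -0.6, 0, 0, 0, 0, 0, 38.3, -1.2, 0, 0, 0, 0, 0, 38.3, -1.2, 0, 0, 0, 0, 0, 38.3, -1.2, 20, 0, 0, 0, 0, 38.3, -1.2, 38, 0, 0, 0, 0, 38.3, -1.2, 48, 0, 0, 0, 0, 38.3, -1.2, 54, 0, 0, 0, 0, 38.3, -1.2, 54, 0, 0, 0, 0, 38.3, -1.2, 54, 0, 0, 0, 0]

```text
clock: 8.5
eef_pos: [553.6, -278.4, 226.8]
tool_rot: [3.141, 0.0, 1.309]
force: [0.0, 0.0, -0.9]
width: 49.9
gripper_force: 62.2
```

```bash
python3 - <<'E'
from h import *
s=read_state();e=s["eef_pos"];print(e,s["tool_rot"],s["force"])
out=[]
for n in("scene","side"):
    c=camera_info(n);im=get_image(n);T=np.array(c["T"])
    def pr(P):
        q=T[:3,:3].T@(np.array(P)-T[:3,3]);return np.array([c["cx"]+c["fx"]*q[0]/q[2],c["cy"]+c["fy"]*q[1]/q[2]])
    print(n,"TCP",pr(e),"captop",pr(e+[0,0,22.3]))
    u,v=pr(e).astype(int);out.append(cv2.resize(cv2.convertScaleAbs(im[v-35:v+45,u-40:u+40],alpha=1.8),(400,400),interpolation=cv2.INTER_CUBIC))
cv2.imwrite("pics/f5.png",np.hstack(out)[:,:,::-1])
E
```

```text
[ 553.5946497  -278.44826804  226.78466242] [3.14055209e+00 3.08739430e-04 1.30873604e+00] [ 0.03137568  0.02934972 -0.85920574]
scene TCP [175.94670037 233.92041066] captop [173.38304647 224.61638767]
side TCP [375.81463677 329.3950653 ] captop [376.88661004 321.79787017]
```

View pics/f5.png

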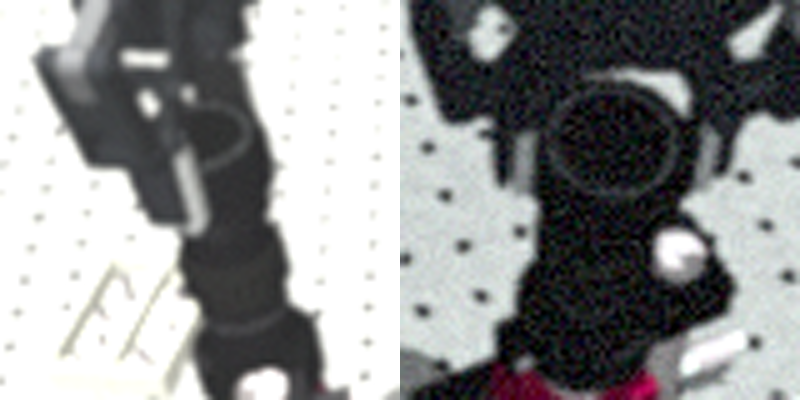

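The cap is upright over the lens. Its ring in the side view is at (377.4,321.6), against a predicted (376.9,321.8). The arm sits 1.3 mm off in y, so I correct that and go down gently.

>>> play_rows:
  deltas: [1.3, -0.3, 0, 0, 0, 0, 0, 1.3, -0.3, 3, 0, 0, 0, 0, 1.3, -0.3, 6, 0, 0, 0, 0, 1.3, -0.3, 8, 0, 0, 0, 0, 1.3, -0.3, 10, 0, 0, 0, 0, 1.3, -0.3, 10, 0, 0, 0, 0]

```text
clock: 9.35
eef_pos: [553.2, -276.8, 216.0]
tool_rot: [-3.141, -0.0, 1.309]
force: [-0.3, 1.1, -0.3]
width: 49.4
gripper_force: 62.2
```

>>> play_rows:
  deltas: [0, 0, 1, 0, 0, 0, 0, 0, 0, 2, 0, 0, 0, 0, 0, 0, 2, 0, 0, 0, 0]

```text
clock: 9.72
eef_pos: [553.3, -276.7, 214.1]
tool_rot: [-3.141, -0.0, 1.309]
force: [-0.4, 0.9, 0.3]
width: 49.8
gripper_force: 62.2
```

>>> play_rows:
  deltas: [0, 0, 1, 0, 0, 0, 0, 0, 0, 2, 0, 0, 0, 0, 0, 0, 2, 0, 0, 0, 0]

```text
clock: 10.1
eef_pos: [553.6, -276.6, 212.4]
tool_rot: [3.141, -0.0, 1.309]
force: [0.3, 1.8, 1.1]
width: 49.8
gripper_force: 62.5
```

>>> play_rows:
  deltas: [0, 0, 1, 0, 0, 0, 0, 0, 0, 1, 0, 0, 0, 0]

```text
clock: 10.35
eef_pos: [553.7, -276.8, 211.6]
tool_rot: [3.141, -0.0, 1.309]
force: [0.2, 1.2, 5.2]
width: 50.0
gripper_force: 62.7
```

>>> play_rows:
  deltas: [0, 0, 1, 0, 0, 0, 0, 0, 0, 1, 0, 0, 0, 0]

```text
clock: 10.6
eef_pos: [553.8, -276.9, 210.8]
tool_rot: [3.14, -0.0, 1.309]
force: [-0.1, 1.2, 5.8]
width: 50.3
gripper_force: 62.8
```

>>> play_rows:
  deltas: [0, 0, 1, 0, 0, 0, 0, 0, 0, 1, 0, 0, 0, 0]

```text
clock: 10.85
eef_pos: [553.9, -277.0, 209.4]
tool_rot: [3.14, 0.0, 1.309]
force: [1.7, 1.2, 3.9]
width: 49.5
gripper_force: 62.5
```

>>> play_rows:
  deltas: [0, 0, 1, 0, 0, 0, 0, 0, 0, 1, 0, 0, 0, 0]

```text
clock: 11.1
eef_pos: [552.9, -276.6, 207.0]
tool_rot: [-3.14, 0.0, 1.309]
force: [2.4, -0.8, -5.6]
width: 49.6
gripper_force: 62.9
```

>>> play_rows:
  deltas: [0, 0, 1, 0, 0, 0, 0, 0, 0, 1, 0, 0, 0, 0]

```text
clock: 11.35
eef_pos: [552.7, -276.4, 206.4]
tool_rot: [-3.14, -0.0, 1.309]
force: [1.3, 0.4, -5.1]
width: 49.6
gripper_force: 62.9
```

>>> play_rows:
  deltas: [0, 0, 1, 0, 0, 0, 0, 0, 0, 1, 0, 0, 0, 0]

```text
clock: 11.6
eef_pos: [553.0, -276.8, 206.2]
tool_rot: [-3.141, -0.0, 1.309]
force: [0.7, 0.7, -1.8]
width: 50.0
gripper_force: 63.1
```

It has clicked: the push dropped to -5 N. I keep pressing until it is home.

>>> play_rows:
  deltas: [0, 0, 1, 0, 0, 0, 0, 0, 0, 1, 0, 0, 0, 0]

```text
clock: 11.85
eef_pos: [553.3, -277.1, 205.4]
tool_rot: [3.141, 0.0, 1.309]
force: [0.1, 0.4, -0.2]
width: 49.5
gripper_force: 63.2
```

>>> play_rows:
  deltas: [0, 0, 1, 0, 0, 0, 0, 0, 0, 1, 0, 0, 0, 0]

```text
clock: 12.1
eef_pos: [553.4, -277.1, 204.6]
tool_rot: [3.141, 0.0, 1.309]
force: [-0.4, 0.4, 2.2]
width: 49.7
gripper_force: 63.6
```

>>> play_rows:
  deltas: [0, 0, 1, 0, 0, 0, 0, 0, 0, 1, 0, 0, 0, 0]

```text
clock: 12.35
eef_pos: [553.5, -277.1, 204.4]
tool_rot: [3.14, 0.0, 1.309]
force: [-1.8, 1.5, 7.3]
width: 49.8
gripper_force: 64.2
```

>>> play_rows:
  deltas: [0, 0, 1, 0, 0, 0, 0, 0, 0, 1, 0, 0, 0, 0]

```text
clock: 12.6
eef_pos: [553.5, -277.2, 204.3]
tool_rot: [3.14, -0.0, 1.309]
force: [-2.7, 1.3, 12.5]
width: 49.9
gripper_force: 64.7
```

>>> play_rows:
  deltas: [0, 0, 1, 0, 0, 0, 0, 0, 0, 1, 0, 0, 0, 0]

```text
clock: 12.85
eef_pos: [553.6, -277.2, 204.2]
tool_rot: [3.139, -0.001, 1.309]
force: [-4.5, 3.9, 19.0]
width: 49.3
gripper_force: 65.3
```

The TCP has stopped at 204.2 while the force rises hard. That is 8.3 mm below first tab contact, so the cap is on the rim. I hold and check that it is steady.

>>> play_rows:
  deltas: [0, 0, 0, 0, 0, 0, 0, 0, 0, 0, 0, 0, 0, 0, 0, 0, 0, 0, 0, 0, 0, 0, 0, 0, 0, 0, 0, 0, 0, 0, 0, 0, 0, 0, 0, 0, 0, 0, 0, 0, 0, 0, 0, 0, 0, 0, 0, 0, 0, 0, 0, 0, 0, 0, 0, 0]

```text
clock: 13.85
eef_pos: [553.5, -277.1, 204.2]
tool_rot: [3.139, -0.001, 1.309]
force: [-3.2, 3.0, 17.4]
width: 49.4
gripper_force: 65.3
```

```bash
python3 - <<'E'
from h import *
c=camera_info("wrist");im=get_image("wrist")[:,:,::-1];e=read_state()["eef_pos"]
w=im.max(2)[295:388,262:374]
cs,_=cv2.findContours((w>60).astype(np.uint8),cv2.RETR_LIST,cv2.CHAIN_APPROX_NONE)
for k in cs:
    if len(k)>100: el=cv2.fitEllipse(k);print(np.array(el[0])+[262,295],el[1:])
cv2.imwrite("pics/w6.png",im)
E
```

```text
[317.09637833 342.62137604] ((79.7249526977539, 98.27501678466797), 90.06755828857422)
[317.12200546 342.28065872] ((85.48439025878906, 104.20449829101562), 89.99945068359375)
```

View pics/w6.png

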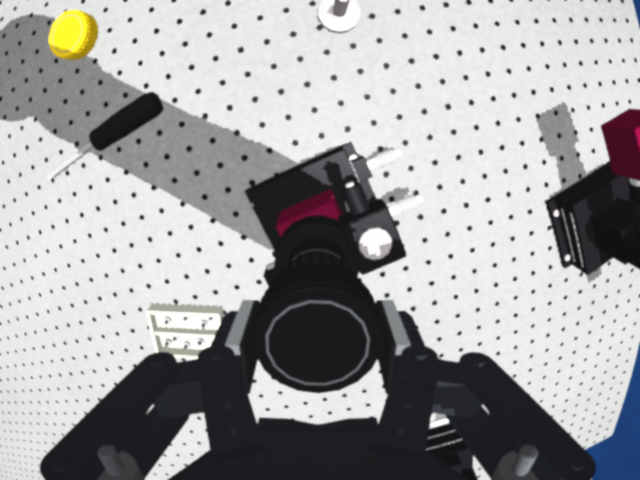

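The cap sits on the lens. Its ring is at (317,342.5), unchanged in place and size, so it has not slipped or tilted in the grip. The push is steady at about 17 N.

```bash
python3 -c "
from cell import *
print(finish_job())"
```

```text
the job is handed in; nothing more can be done
None
```

I handed in the job with the dust cap clicked past the bare lens's ring, seated on the rim and still held down with about 17 N; no verdict came back.

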